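# Ready the rolling accessory case: hasp shut, pull handle locked out

## Task

Get the black rolling case ready to be wheeled out: swing its steel hasp over and press it fully down on its staple, and pull the telescoping handle straight out until its yellow lock button springs up through the window of the tube, then let go. The straight mute or the metronome stands in the handle's way: before that, move that one out of the way and stand it upright on the round cork mat. Knock nothing over and leave everything else where it is.

Things in the scene. Friction and masses are not known exactly. Their poses are not given: they have to be found in the camera images.
- case: Black hard case lying flat, fixed. Origin on the table under it. y: the way the handle pulls out; x: across, towards the lid side (away from the robot within 0.35 rad); z up. Body x -100 to 100, y -160 to 120 mm (wheels to y -196), top at z 105 mm. On its top an aluminium tube, 30 mm wide, top at z 129 mm, lies along x = -55 from y -140 to 120 mm; the hasp is hinged beside it.
- grip_bar (a point): Middle of the red crossbar of the D-grip at the handle's end: cylinder 22 mm thick, 100 mm long, level along the case's x, 117 mm above the table, 75 mm from the case's end wall with the handle in. Pinch from above, closing along the case's y. The D's opening behind the bar is 44 mm along y, 76 mm along x; its other bars are 18 mm high. Axes as the case's.
- pull_handle (a joint): How far the telescoping handle is out, m: 0 fully in, locks at about 0.100, hard stop at 0.102. It slides level along the case's +y axis, with about 5 N of friction; once the button is up it cannot slide back in.
- lock_button (a joint): Height of the handle's yellow lock button (9 mm diameter), m: about 0 while held down inside the tube, about 0.009 once sprung up through the window in the tube's top, 20 mm from the tube's mouth. It springs up by itself as soon as the handle is out by about 0.098.
- hasp (a joint): Angle of the hasp strap, rad: 0 closed (flat over the staple), 1.57 upright, larger when leaning back over the handle tube; stop at 2.5. It is light and stays where it is left (stiff hinge); closing takes about 1 N at its tip.
- hasp_hinge (a point): Hinge of the hasp, on the case, 112 mm above the table; hinge line level along the case's y axis. The steel strap is 85 mm long, 30 mm wide and 4 mm thick; closed it points along the case's +x. Site axes parallel to the case's.
- hasp_tip (a point): Free end (red tab) of the hasp strap, 85 mm from the hinge, mid-width.
- staple (a point): Top of the staple (16 mm along the case's y, 6 mm thick) on the lid, 42 mm along the case's +x from the hasp hinge; its top is 120 mm above the table and stands 6 mm proud of the closed strap.
- mute_mid (a point): Straight mute, loose: silver cone on its wide end, base 75 mm diameter, 165 mm tall, red cylindrical neck of 32 mm diameter from 120 to 165 mm above its base; about 160 g. Point on its axis half-way up (82.5 mm); z along its axis. It or the metronome stands across the handle's line (within 35 mm of it, about 100 mm beyond the bar), the other well off to the side (over 120 mm).
- metronome_mid (a point): Metronome, loose: red square pyramid, base 75 x 75 mm, 165 mm tall, with a straight black cap 36 x 36 mm from 125 to 165 mm above its base; 300 g or so. Point on its axis, half-way up (82.5 mm above its base); x and y square to the faces of the cap, z up.
- mat_top (a point): Centre of the top of the round cork mat, 150 mm in diameter, 5 mm thick, fixed on the table.
- valve_oil_mid (a point): Valve oil bottle, loose, standing on the case lid: 32 mm diameter, 85 mm tall; point half-way up. Leave alone.
- cup_mute_mid (a point): Cup mute, loose: steel, 100 mm diameter at the base, 120 mm tall; point half-way up. Leave alone.
- mallet_mid (a point): Drum mallet, loose, lying: 210 mm long (40 mm of it soft head to +y), 34 mm thick; point near its middle. Leave alone.
- carton_mid (a point): Cardboard carton, loose: 70 x 90 x 110 mm tall; point at its centre. Leave alone.
- tuner_mid (a point): Grey tuner box, loose: 75 x 110 x 22 mm; point at its centre. Leave alone.
Mind the look-alikes: they are no part of the job. Leave any green, purple or turquoise look-alike of the part that bears mute_mid alone.

How it is judged:
By the outcome, as a careful person would: the job done as asked, in the order asked, and still so for the second after the job is handed in, with the robot touching nothing.
It also fails if it takes over 72 s, if anything falls off the work surface, if the arm or the gripper's body presses on something with over 40 N, if the wrist force passes 120 N, or if a joint passes its speed limit or range.

## Robot

A 6-joint arm with a two-finger parallel gripper is mounted at the origin on the work surface. World frame = base frame: x ahead of the robot, y to its left, z up, the work surface at z = 0. Lengths are in m, angles in rad, forces in N, time in s.
With the tool pointing down it reaches from about 0.275 to 0.975 m from the base axis. Payload 8.4 kg.
Tool frame: the origin (TCP) lies midway between the tips of the shut fingers; the grasp point (between the pads) lies 19 mm behind it (manip.tcp_to_grasp is the distance from the TCP to the grasp point, in m); z points along the fingers, y is the line along which they close (so a half turn about z gives the same grasp; the last joint's range is limited). The gripper opens to 92 mm and grips with 3 to 60 N. Pads are 20 mm wide; open, the fingers measure 128 mm over their backs; the gripper's body (75 mm by 189 mm) begins 69 mm behind the grasp point.
Start: joints at [1.342, 0.353, 1.633, -0, 1.155, -0.002], TCP at [0.141, 0.609, 0.215] pointing down, gripper open.
Joint ranges: [-2.63, 2.63], [-0.92, 2.1], [0.06, 2.66], [-1.3, 4.44], [0, 2.69], [-3.02, 3.02]. Speed limits (rad/s): [2.22, 2.22, 2.79, 3.14, 3.14, 3.14].

## Interface

Orientations are given as a unit quaternion [x, y, z, w].
In Python, from station import manip gives the robot as it stands.
- The arm moves only by the tool step_arm, never from a script. Its argument "rows" is a list that holds one entry, the list of rows, each a list of 7 numbers: the shift along the world's x, y, z in mm, then the turn, a rotation vector about the world's x, y, z in degrees, then the opening in per cent of the stroke, from 0 (shut) to 100 (fully open). In form: [[[dx, dy, dz, rx, ry, rz, grip], ...]]. A call has 1 to 20 rows; each row shifts and turns the commanded pose from where the row before left it; what a row does not reach is not made up. A row lasts 1/8 s, in which the tool goes at most 62.5 mm and 10.7 degrees, less where a joint would pass 70% of its speed; a pose out of reach is approached as far as the arm can. A call is refused whole if a number of a shift passes 62.5 or a number of a turn 10.7, either way. A call with a gripper value outside its range is refused whole. The fingers move at their own pace and stop on an object; "grip_force" is the grip in N (left out, the last holds). Time passes only in rows, so rows that do not move let the fingers close. It gives the time, the measured TCP pose, the force, the opening and the grip force at its end, in the units of the state.
- manip.get_state(): the state, without advancing time (a new reading comes with each control period).
- manip.capture(name): name is "scene" or "top"; returns a dict with "image" (420x560x3 uint8, blue, green, red), "K" (3x3 intrinsics, pixels), "origin" and "orientation" of the camera in the world. Camera axes: x right, y up, looking along -z (the intrinsics and any distortion apply to the point x, -y, -z); pixel columns grow to the right and rows downward; lengths in m; the calibration is good to about 2 mm. A picture is of the moment at which its call begins. There is no depth.
- manip.hand_in(): hands the job in; it is judged then, once.
The state is a dict: "time": time; "joint_positions": joint angles; "joint_vel": joint speeds; "joint_torque": joint torques, N m; "tool_pos": TCP position; "orientation": TCP orientation; "ft_force": force on the tool from outside, world axes, zero at the start; "torque": the same for the moment, N m; "gripper_width": finger opening in m; "grip_force": force on a finger pad.
Only numpy, scipy, OpenCV 4.12 (cv2) and the standard library are available. Lean on these libraries where they do the work, as an engineer would, in place of code of your own. Each camera call takes 0.05 s, during which the arm holds its last target. There are 200 camera calls.

## Working session

There is one attempt and no reset: what is moved stays moved. The work goes in short steps, Python scripts to look and compute and a tool call to move; the robot and the scene stay as the last step left them, time stands still between calls to the robot, and variables do not carry over. Pictures are saved under pics/ and viewed, at most 10 in all, crops included, and the job is handed in when it is done.

Besides the shell and the picture viewer there is one more tool, called as name(argument=value, ...) on one line, values as JSON. step_arm: Moves the arm, as the interface text tells. Its arguments: {"type":"object","properties":{"rows":{"type":"array"},"grip_force":{"type":"number"}},"required":["rows"]}

```bash
mkdir -p pics; ls; cat > h.py <<'E'
import sys; sys.path.insert(0,'.')
import numpy as np, cv2
from station import manip
from scipy.spatial.transform import Rotation as R
def cam(n):
    c=manip.capture(n); return c
def ray(c,u,v):
    K=np.array(c["K"]); p=np.linalg.inv(K)@[u,v,1]
    d=R.from_quat(c["orientation"]).apply([p[0],-p[1],-p[2]]); return np.array(c["origin"]),d/np.linalg.norm(d)
def onz(c,u,v,z):
    o,d=ray(c,u,v); return o+d*(z-o[2])/d[2]
def proj(c,P):
    q=R.from_quat(c["orientation"]).inv().apply(np.array(P)-c["origin"]); q=np.array([q[0],-q[1],-q[2]])
    w=np.array(c["K"])@q; return w[:2]/w[2]
E
python3 - <<'E'
from h import *
import pickle
C={}
for n in("scene","top"):
    c=cam(n);C[n]=c;print(n,c.keys(),np.round(c["K"],1).tolist(),np.round(c["origin"],3),np.round(c["orientation"],3))
    cv2.imwrite(f"pics/{n}0.png",cv2.resize(c["image"],(784,588)))
pickle.dump(C,open("c0.pkl","wb"))
E
```

```text
pics
scene dict_keys(['image', 'K', 'origin', 'orientation']) [[466.8, 0.0, 279.8], [0.0, 466.8, 207.6], [0.0, 0.0, 1.0]] [1.431 0.281 0.809] [0.283 0.361 0.713 0.53 ]
top dict_keys(['image', 'K', 'origin', 'orientation']) [[407.2, 0.0, 280.6], [0.0, 407.2, 209.8], [0.0, 0.0, 1.0]] [0.373 0.023 1.152] [ 0.036 -0.04  -0.701  0.711]
```

View pics/scene0.png

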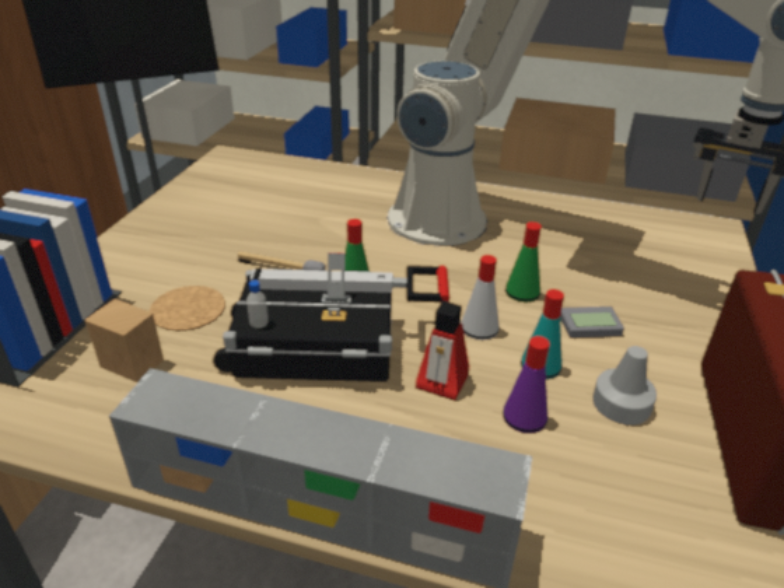

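View pics/top0.png

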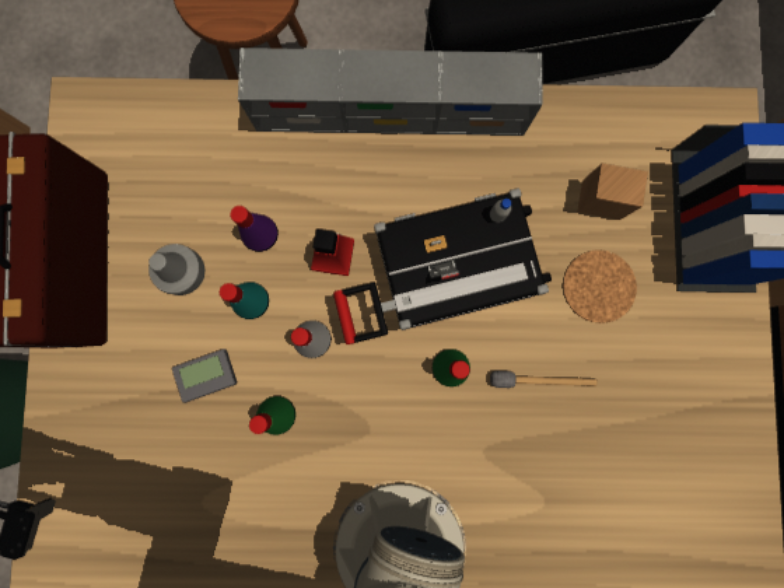

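The silver mute (neck at top px ~(301,337), scaled 1.4x) stands in the handle's line and the metronome is off towards the lid side. The bar is at (344,316), the tube runs from (395,303) to (535,270), the hasp is near (442,268) and the mat is at (600,286).

```bash
python3 - <<'E'
from h import *
import pickle
C=pickle.load(open("c0.pkl","rb")); t=C["top"]; s=C["scene"]
def comps(c,mask,box):
    m=np.zeros(mask.shape,np.uint8); x0,y0,x1,y1=box; m[y0:y1,x0:x1]=mask[y0:y1,x0:x1]
    n,l,st,ce=cv2.connectedComponentsWithStats(m)
    i=1+np.argmax(st[1:,4]); return l==i,ce[i],st[i]
def red(c):
    h=cv2.cvtColor(c["image"],cv2.COLOR_BGR2HSV); return (((h[...,0]<6)|(h[...,0]>174))&(h[...,1]>170)&(h[...,2]>70)).astype(np.uint8)
m,ce,st=comps(t,red(t),(232,195,262,250)); print("bar top",ce,st,onz(t,*ce,0.120))
r=cv2.minAreaRect(np.argwhere(m)[:,::-1].astype(np.float32)); b=cv2.boxPoints(r); print("bar rect",[onz(t,*p,.12).round(4).tolist() for p in b])
m,ce2,st=comps(s,red(s),(305,183,326,216)); print("bar scene",ce2,st,onz(s,*ce2,.12))
m,c1,st=comps(t,red(t),(203,228,226,252)); print("neck top",c1,st,onz(t,*c1,.15))
m,c2,st=comps(s,red(s),(338,178,360,206)); print("neck scene",c2,st,onz(s,*c2,.1425))
def tri(a,b):
    o1,d1=a;o2,d2=b; k=np.linalg.lstsq(np.c_[d1,-d2],o2-o1,rcond=None)[0]; p=o1+k[0]*d1;q=o2+k[1]*d2; return (p+q)/2,np.linalg.norm(p-q)
print("neck tri",tri(ray(t,*c1),ray(s,*c2)))
print("bar tri",tri(ray(t,*ce),ray(s,*ce2)))
# tube: bright
g=(cv2.cvtColor(t["image"],cv2.COLOR_BGR2HSV)); w=((g[...,2]>140)&(g[...,1]<50)).astype(np.uint8)
m,c3,st=comps(t,w,(270,180,392,232)); r=cv2.minAreaRect(np.argwhere(m)[:,::-1].astype(np.float32)); print("tube",c3,st,[onz(t,*p,.129).round(4).tolist() for p in cv2.boxPoints(r)])
# mat
h=g; mk=((h[...,0]>5)&(h[...,0]<16)&(h[...,1]>90)).astype(np.uint8)
gray=cv2.GaussianBlur(h[...,1],(5,5),0)
m,c4,st=comps(t,mk,(395,170,462,240)); print("mat",c4,st,onz(t,*c4,.005))
print("mat est",onz(t,600/1.4,286/1.4,.005), "edges",onz(t,563/1.4,286/1.4,.005),onz(t,637/1.4,286/1.4,.005))
A=cv2.resize(t["image"][165:250,230:400],None,fx=4.5,fy=3.5*4.5/3.5,interpolation=cv2.INTER_CUBIC)
B=cv2.resize(s["image"][165:280,150:330],(765,489),interpolation=cv2.INTER_CUBIC)
cv2.imwrite("pics/a.png",A); cv2.imwrite("pics/b.png",B); print(A.shape)
E
```

```text
bar top [245.97068404 226.14332248] [238 207  16  39 307] [0.44055039 0.10576872 0.12      ]
bar rect [[0.4855, 0.1287, 0.12], [0.4909, 0.1084, 0.12], [0.3961, 0.0827, 0.12], [0.3908, 0.1028, 0.12]]
bar scene [315.82467532 201.38961039] [311 190   9  25 154] [0.43770794 0.10693455 0.12      ]
neck top [214.48648649 240.22972973] [208 234  15  13 148] [0.40296602 0.17980072 0.15      ]
neck scene [347.76969697 191.16969697] [343 183  11  18 165] [0.39839674 0.1821312  0.1425    ]
neck tri (array([0.40292626, 0.18156413, 0.14515497]), np.float64(0.0020245121713968798))
bar tri (array([0.44026191, 0.1064979 , 0.12158634]), np.float64(0.0017478217156004507))
tube [326.81960104 205.11708586] [ 273  188  104   34 1153] [[0.4736, 0.0413, 0.129], [0.5435, -0.2173, 0.129], [0.5145, -0.2242, 0.129], [0.4451, 0.0336, 0.129]]
mat [427.99444187 204.28716999] [ 402  178   53   53 2159] [ 0.51715272 -0.40097021  0.005     ]
mat est [ 0.51717915 -0.40261451  0.005     ] edges [ 0.51616019 -0.32733216  0.005     ] [ 0.51819891 -0.47795594  0.005     ]
(382, 765, 3)
```

View pics/a.png

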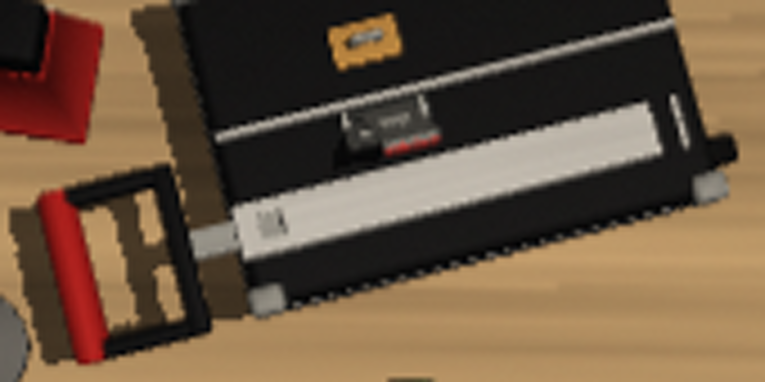

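View pics/b.png

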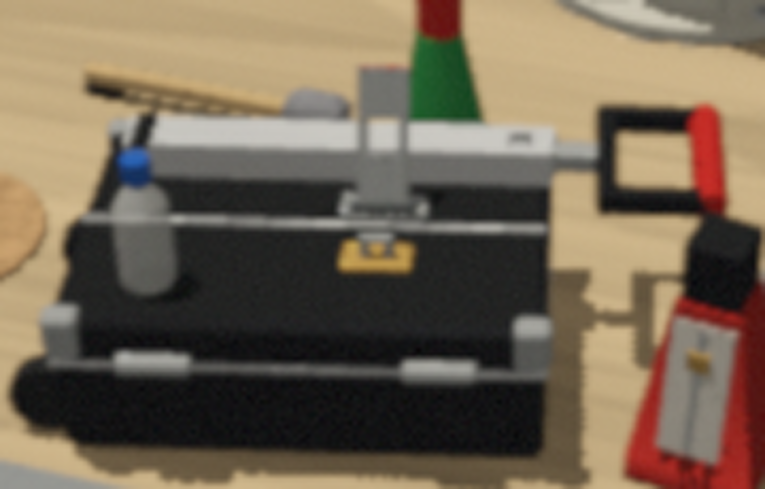

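The hasp stands near upright: red tip at crop A (412,142), staple at A (365,38) on its orange plate. The mute, bar and mat agree across both views.

```bash
python3 - <<'E'
from h import *
import pickle
C=pickle.load(open("c0.pkl","rb")); t=C["top"]; s=C["scene"]
st=manip.get_state(); M=R.from_quat(st["orientation"]).as_matrix(); print(st["time"],np.round(st["tool_pos"],4),"\n",M.round(3), st["gripper_width"],st["ft_force"])
A=lambda u,v:(230+u/4.5,165+v/4.5)
B=lambda u,v:(150+u/4.25,165+v/4.25)
print("staple",onz(t,*A(364,38),.12),onz(s,*B(378,240),.12))
print("tip tops",onz(t,*A(412,140),.197),onz(s,*B(385,70),.197))
print("hingescene",onz(s,*B(383,207),.112))
E
```

```text
0.1 [0.1404 0.6086 0.2139] 
 [[-0.974  0.225 -0.   ]
 [ 0.225  0.974 -0.001]
 [ 0.    -0.001 -1.   ]] 0.09182931328230445 [-0.26899881 -0.59237283  0.19891372]
staple [ 0.57862154 -0.05832789  0.12      ] [ 0.58007853 -0.05371118  0.12      ]
tip tops [ 0.50909604 -0.07779009  0.197     ] [ 0.52099238 -0.06869635  0.197     ]
hingescene [ 0.53872549 -0.06601391  0.112     ]
```

step_arm(rows=[[[10,-18,3,0,0,-4,100],[20,-36,3,0,0,-5,100],[22,-36,3,0,0,-5,100],[22,-36,3,0,0,-5,100],[22,-36,3,0,0,-5,100],[22,-36,3,0,0,-5,100],[22,-36,3,0,0,-5,100],[22,-36,3,0,0,-5,100],[22,-36,3,0,0,-5,100],[22,-36,3,0,0,-5,100],[22,-36,3,0,0,-5,100],[22,-36,3,0,0,-5,100],[22,-34,0,0,0,-3,100],[12,-16,0,0,0,0,100],[0,0,0,0,0,0,100]]])

```text
time: 1.98
tool_pos: [0.4248, 0.1441, 0.2504]
orientation: [0.61, 0.793, -0.0, -0.0]
ft_force: [-0.9, -0.8, -0.7]
gripper_width: 0.0917
grip_force: 0.0
```

step_arm(rows=[[[-11,19,0,0,0,0,100],[-11,18,-10,0,0,0,100],[0,0,-20,0,0,0,100],[0,0,-20,0,0,0,100],[0,0,-10,0,0,0,100],[0,0,0,0,0,0,100]]])

```text
time: 2.72
tool_pos: [0.4019, 0.1822, 0.1901]
orientation: [0.609, 0.794, -0.001, -0.0]
ft_force: [0.1, -0.8, -0.3]
gripper_width: 0.0919
grip_force: 0.0
```

```bash
python3 - <<'E'
from h import *
s=manip.get_state(); p=s["tool_pos"]; print(p)
c=cam("scene"); u,v=proj(c,p); print(u,v)
x,y=int(u),int(v); im=c["image"][y-50:y+70,x-70:x+70]
cv2.imwrite("pics/c.png",cv2.resize(im,None,fx=4,fy=4,interpolation=cv2.INTER_CUBIC))
E
```

```text
[0.40187319 0.18221719 0.19014816]
349.5426777900883 176.25965317662752
```

View pics/c.png

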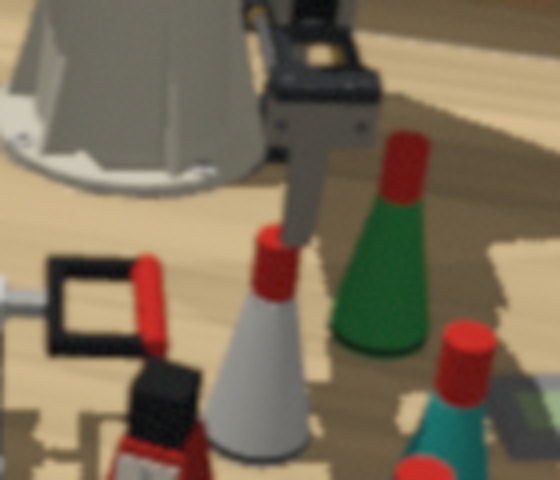

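The fingers straddle the red neck (crop (278,235)), and the TCP projects to (280,200), straight above it. Next: descend, grip, lift.

step_arm(rows=[[[0,0,-20,0,0,0,100],[0,0,-20,0,0,0,100],[0,0,-15,0,0,0,100],[0,0,-10,0,0,0,100],[0,0,0,0,0,0,60],[0,0,0,0,0,0,25],[0,0,0,0,0,0,25],[0,0,0,0,0,0,10],[0,0,0,0,0,0,10],[0,0,0,0,0,0,10],[0,0,0,0,0,0,10]]], grip_force=20)

```text
time: 4.15
tool_pos: [0.4025, 0.182, 0.1256]
orientation: [0.609, 0.793, -0.0, -0.0]
ft_force: [-1.0, 0.5, 1.5]
gripper_width: 0.0315
grip_force: 20.0
```

step_arm(rows=[[[0,0,10,0,0,0,10],[0,0,25,0,0,0,10],[0,0,35,0,0,0,10],[0,0,40,0,0,0,10],[0,0,40,0,0,0,10],[0,-10,35,0,0,0,10],[0,-20,15,0,0,0,10],[0,-30,5,0,0,0,10],[0,-38,0,0,0,0,10],[0,-40,0,0,0,0,10],[0,-40,0,0,0,0,10],[0,-40,0,0,0,0,10],[0,-40,0,0,0,0,10],[0,-40,0,0,0,0,10],[0,-40,0,0,0,0,10],[10,-40,0,0,0,0,10],[15,-40,0,0,0,0,10],[20,-40,0,0,0,0,10],[20,-35,0,0,0,0,10],[20,-35,0,0,0,0,10]]])

```text
time: 6.65
tool_pos: [0.4878, -0.3472, 0.331]
orientation: [0.609, 0.793, 0.0, -0.0]
ft_force: [0.8, 0.2, -0.6]
gripper_width: 0.0315
grip_force: 20.0
```

step_arm(rows=[[[15,-30,0,0,0,0,10],[10,-18,0,0,0,0,10],[5,-7,-20,0,0,0,10],[0,0,-35,0,0,0,10],[0,0,-35,0,0,0,10],[0,0,-35,0,0,0,10],[0,0,-30,0,0,0,10],[0,0,-15,0,0,0,10],[0,0,0,0,0,0,10]]])

```text
time: 7.78
tool_pos: [0.5168, -0.4002, 0.1595]
orientation: [0.609, 0.793, 0.0, -0.001]
ft_force: [0.0, -0.6, -1.2]
gripper_width: 0.0318
grip_force: 20.0
```

step_arm(rows=[[[0,0,-14,0,0,0,10],[0,0,-9,0,0,0,10],[0,0,-3,0,0,0,10],[0,0,-2,0,0,0,10],[0,0,0,0,0,0,10]]])

```text
time: 8.4
tool_pos: [0.5176, -0.4011, 0.1327]
orientation: [0.609, 0.793, 0.0, 0.0]
ft_force: [0.2, -0.6, -1.9]
gripper_width: 0.0314
grip_force: 20.0
```

step_arm(rows=[[[0,0,-2,0,0,0,10],[0,0,-1,0,0,0,10],[0,0,0,0,0,0,10]]])

```text
time: 8.78
tool_pos: [0.5178, -0.4013, 0.1307]
orientation: [0.609, 0.793, -0.0, 0.001]
ft_force: [-1.9, 1.5, 6.1]
gripper_width: 0.0318
grip_force: 20.0
```

Contact. Release, raise and shut the fingers for the hasp.

step_arm(rows=[[[0,0,0,0,0,0,45],[0,0,0,0,0,0,60],[0,0,0,0,0,0,80],[0,0,0,0,0,0,80],[0,0,15,0,0,0,80],[0,0,30,0,0,0,80],[0,0,40,0,0,0,80],[0,0,40,0,0,0,80],[0,20,5,0,0,0,50],[0,30,0,0,0,0,0],[0,35,0,0,0,0,0],[0,35,0,0,0,0,0],[-5,35,0,0,0,0,0],[-10,35,0,0,0,0,0],[-10,35,0,0,0,0,0],[-10,30,0,0,0,0,0],[0,0,0,0,0,0,0]]])

```text
time: 10.9
tool_pos: [0.4813, -0.1438, 0.2593]
orientation: [0.608, 0.794, -0.0, -0.001]
ft_force: [-0.3, 0.4, -0.6]
gripper_width: 0.0005
grip_force: 0.0
```

```bash
python3 - <<'E'
from h import *
import pickle
print(manip.get_state()["time"],manip.get_state()["tool_pos"],manip.get_state()["gripper_width"])
C={n:cam(n) for n in("scene","top")}; pickle.dump(C,open("c1.pkl","wb"))
a=cv2.resize(C["top"]["image"][140:290,240:480],(790,494)); b=cv2.resize(C["scene"]["image"][120:280,60:340],(790,451))
cv2.imwrite("pics/d.png",b)
E
```

```text
10.9 [ 0.48127505 -0.14383639  0.25933361] 0.0004631242943325639
```

View pics/d.png

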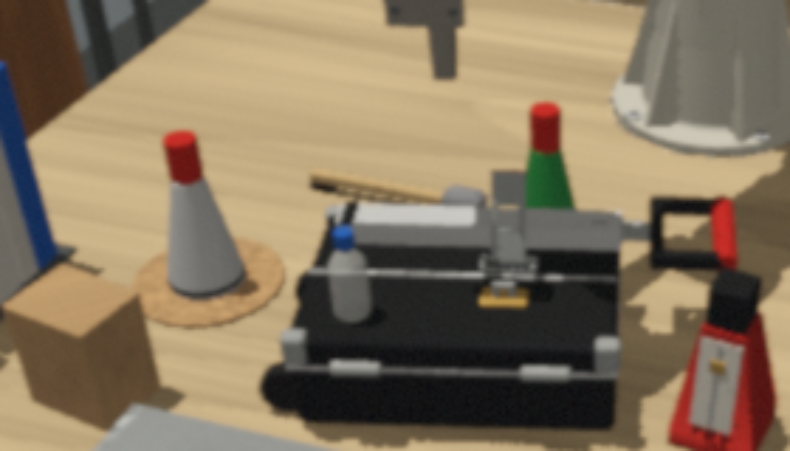

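The mute stands upright on the mat and the hasp is unchanged (tip at crop (508,178)). Next, turn 90° and come in behind the hasp, on the tube side.

step_arm(rows=[[[0,5,0,0,0,-10,0],[0,8,0,0,0,-10,0],[0,8,0,0,0,-10,0],[0,8,0,0,0,-10,0],[0,8,0,0,0,-10,0],[0,8,0,0,0,-10,0],[0,8,0,0,0,-10,0],[-1,8,-10,0,0,-10,0],[0,0,-20,0,0,-10,0],[0,0,-25,0,0,0,0],[0,0,-20,0,0,0,0],[0,0,-13,0,0,0,0],[0,0,0,0,0,0,0]]])

```text
time: 12.62
tool_pos: [0.4811, -0.0853, 0.1708]
orientation: [0.991, 0.13, -0.001, -0.0]
ft_force: [0.4, -0.5, 0.3]
gripper_width: 0.0006
grip_force: 0.0
```

```bash
python3 - <<'E'
from h import *
s=manip.get_state(); p=s["tool_pos"]; print(p,s["ft_force"],R.from_quat(s["orientation"]).as_matrix().round(3)[:,1])
c=cam("scene"); u,v=proj(c,p); print(u,v)
x,y=int(u),int(v); im=c["image"][y-60:y+70,x-80:x+80]
cv2.imwrite("pics/e.png",cv2.resize(im,None,fx=4,fy=4,interpolation=cv2.INTER_CUBIC))
E
```

```text
[ 0.48113695 -0.08532884  0.1708029 ] [ 0.4110306  -0.50773366  0.29913722] [ 0.258 -0.966 -0.001]
240.09899763001474 181.17924045323377
```

View pics/e.png

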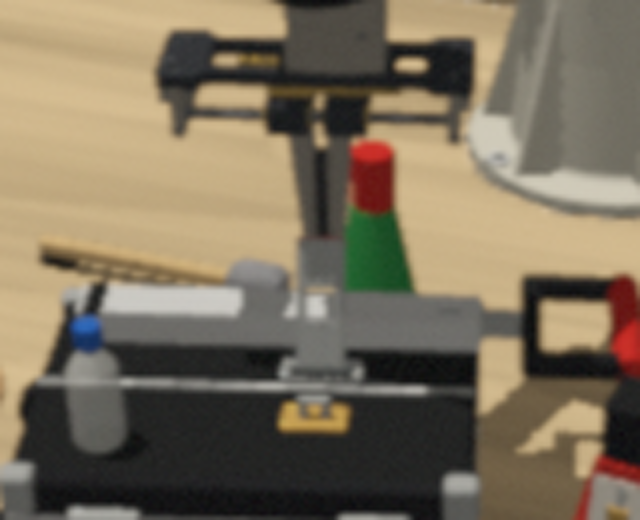

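step_arm(rows=[[[9.7,2.6,0,0,0,0,0],[9.7,2.6,0,0,0,0,0],[9.7,2.6,0,0,0,0,0],[9.7,2.6,0,0,0,0,0],[9.7,2.6,0,0,0,0,0],[9.7,2.6,0,0,0,0,0],[9.7,2.6,0,0,0,0,0],[14.5,4,-6,0,0,0,0],[14.5,4,-10,0,0,0,0],[11.6,3,-10,0,0,0,0],[7.7,2,-10,0,0,0,0],[6.8,2,-8,0,0,0,0],[0,0,0,0,0,0,0]]])

```text
time: 14.3
tool_pos: [0.6044, -0.0516, 0.1267]
orientation: [0.991, 0.131, -0.001, -0.0]
ft_force: [-0.8, -1.3, 1.0]
gripper_width: 0.0003
grip_force: 0.0
```

step_arm(rows=[[[0,0,-5,0,0,0,0],[0,0,-4,0,0,0,0],[0,0,-3,0,0,0,0],[0,0,0,0,0,0,0]]])

```text
time: 14.8
tool_pos: [0.6043, -0.0518, 0.1154]
orientation: [0.991, 0.131, -0.0, -0.0]
ft_force: [-0.0, -0.5, -0.1]
gripper_width: 0.0001
grip_force: 0.0
```

step_arm(rows=[[[0,0,-2,0,0,0,0],[0,0,-2,0,0,0,0],[0,0,0,0,0,0,0]]])

```text
time: 15.18
tool_pos: [0.6048, -0.0519, 0.1138]
orientation: [0.991, 0.131, 0.0, 0.0]
ft_force: [-6.7, 0.4, 20.4]
gripper_width: 0.0006
grip_force: 10.1
```

step_arm(rows=[[[0,0,10,0,0,0,0],[0,0,25,0,0,0,0],[0,0,35,0,0,0,0],[-10,10,25,0,0,0,20],[-25,24,10,0,0,0,52],[-35,34,0,0,0,0,52],[-40,38,0,0,0,0,52],[-35,34,0,0,0,0,52],[-20,19,-10,0,0,0,52],[0,0,-25,0,0,0,52],[0,0,-25,0,0,0,52],[0,0,0,0,0,0,52]]])

```text
time: 16.68
tool_pos: [0.4383, 0.107, 0.1555]
orientation: [0.991, 0.131, -0.002, 0.0]
ft_force: [0.5, -0.4, 0.6]
gripper_width: 0.048
grip_force: 0.0
```

```bash
python3 - <<'E'
from h import *
s=manip.get_state(); p=s["tool_pos"]; print(p,s["ft_force"],s["gripper_width"],R.from_quat(s["orientation"]).as_matrix().round(3)[:,1])
c=cam("scene"); x,y=275,190; print(proj(c,p),proj(c,[.440,.107,.117]))
im=c["image"][y-60:y+80,x-90:x+90]
cv2.imwrite("pics/f.png",cv2.resize(im,None,fx=4,fy=4,interpolation=cv2.INTER_CUBIC))
E
```

```text
[0.43825302 0.1069618  0.155459  ] [ 0.5215384  -0.43265568  0.61171563] 0.04802186042095981 [ 0.259 -0.966 -0.   ]
[316.6921406  190.12380977] [315.58369058 202.81563473]
```

View pics/f.png

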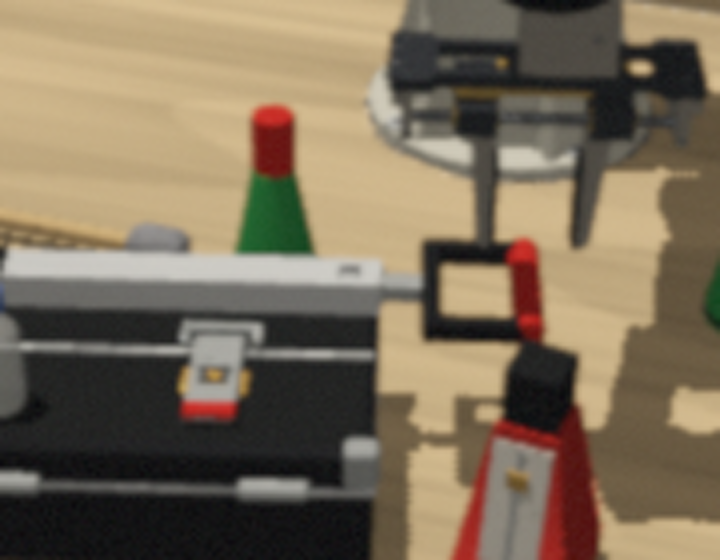

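The hasp lies flat over its staple (crop (210,375)). The fingers straddle the red bar at crop (523,290). Descending to grip it.

step_arm(rows=[[[0,0,-15,0,0,0,52],[0,0,-20,0,0,0,52],[0,0,-15,0,0,0,52],[0,0,-7,0,0,0,52],[0,0,0,0,0,0,52]]])

```text
time: 17.35
tool_pos: [0.4394, 0.1071, 0.0993]
orientation: [0.991, 0.131, -0.0, 0.0]
ft_force: [0.0, 0.7, 0.4]
gripper_width: 0.0475
grip_force: 0.0
```

step_arm(rows=[[[0,0,0,0,0,0,35],[0,0,0,0,0,0,10],[0,0,0,0,0,0,10],[0,0,0,0,0,0,10],[0,0,0,0,0,0,10]]], grip_force=25)

```text
time: 17.98
tool_pos: [0.4399, 0.1071, 0.0999]
orientation: [0.991, 0.131, 0.0, 0.0]
ft_force: [0.3, -2.9, 4.8]
gripper_width: 0.0211
grip_force: 25.0
```

step_arm(rows=[[[-1.3,4.8,0,0,0,0,10],[-2.6,9.7,0,0,0,0,10],[-2.6,9.7,0,0,0,0,10],[-2.6,9.7,0,0,0,0,10],[-2.6,9.7,0,0,0,0,10],[-2.6,9.7,0,0,0,0,10],[-2.6,9.7,0,0,0,0,10],[-2.6,9.7,0,0,0,0,10],[-2.6,9.7,0,0,0,0,10],[-1.3,4.8,0,0,0,0,10],[0,0,0,0,0,0,10]]])

```text
time: 19.35
tool_pos: [0.4177, 0.1883, 0.0997]
orientation: [0.991, 0.134, 0.001, 0.006]
ft_force: [15.8, -46.6, 8.3]
gripper_width: 0.0266
grip_force: 25.0
```

step_arm(rows=[[[-1.3,4.8,0,0,0,0,10],[-1.3,4.8,0,0,0,0,10],[-0.3,1,0,0,0,0,10],[0,0,0,0,0,0,10]]])

```text
time: 19.85
tool_pos: [0.4149, 0.1984, 0.0996]
orientation: [0.991, 0.133, 0.0, 0.006]
ft_force: [17.2, -47.0, 9.2]
gripper_width: 0.0475
grip_force: 25.0
```

Resistance is high (47 N) and the fingers have been forced apart, so I need to look.

```bash
python3 - <<'E'
from h import *
s=manip.get_state(); print(s["tool_pos"],s["gripper_width"],s["torque"])
c=cam("scene"); t=cam("top"); x,y=310,190
a=cv2.resize(c["image"][y-60:y+70,x-60:x+60],(440,476),interpolation=cv2.INTER_CUBIC)
b=cv2.resize(t["image"][160:265,195:300],(340,476),interpolation=cv2.INTER_CUBIC)
cv2.imwrite("pics/g.png",np.hstack([a,b]))
E
```

```text
[0.41490744 0.19836343 0.09958511] 0.04752441340868589 [-8.30418597 -2.87868497  0.09473778]
```

View pics/g.png

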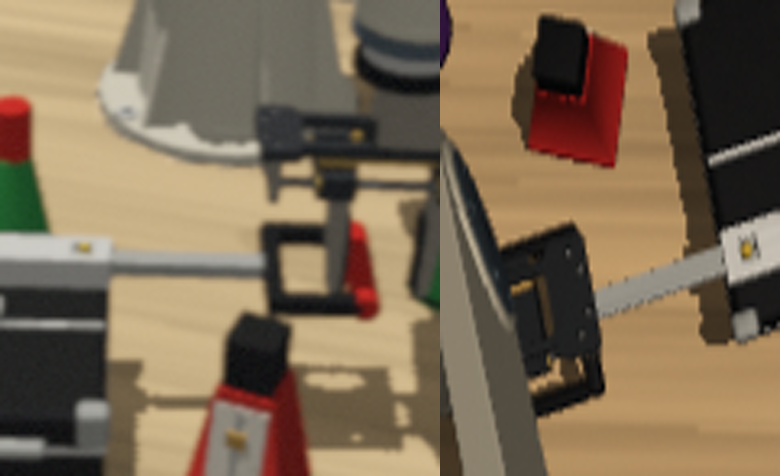

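```bash
python3 - <<'E'
from h import *
c=cam("scene"); t=cam("top")
h=cv2.cvtColor(c["image"],cv2.COLOR_BGR2HSV); m=(((h[...,0]<6)|(h[...,0]>174))&(h[...,1]>170)&(h[...,2]>70)).astype(np.uint8)
n,l,st,ce=cv2.connectedComponentsWithStats(m)
for i in range(1,n):
    if st[i,4]>20: print(st[i],ce[i],onz(c,*ce[i],.12).round(4))
for cc,n,b in((t,"top",(255,205,285,225)),(c,"scene",(260,185,290,205))):
    h=cv2.cvtColor(cc["image"],cv2.COLOR_BGR2HSV); y=(h[...,0]>18)&(h[...,0]<35)&(h[...,1]>110); x0,y0,x1,y1=b
    q=np.argwhere(y[y0:y1,x0:x1]); ce=q.mean(0)[::-1]+[x0,y0]; print(n,len(q),ce,onz(cc,*ce,.129),onz(cc,*ce,.138))
E
```

```text
[249 157   9  17 143] [253.02797203 164.78321678] [ 0.3093 -0.1095  0.12  ]
[118 167  13  18 169] [124.41420118 175.14201183] [ 0.4754 -0.4319  0.12  ]
[ 21 171  30  69 491] [ 36.25050916 203.42566191] [ 0.6646 -0.5688  0.12  ]
[344 191   9  26 129] [348.         204.21705426] [0.4247 0.1894 0.12  ]
[ 526  194   34   91 1269] [547.44680851 228.56264775] [0.3783 0.6741 0.12  ]
[388 206  15  21 242] [394.88429752 215.95867769] [0.4399 0.3106 0.12  ]
[230 231  14   4  43] [236.58139535 232.04651163] [ 0.6208 -0.0447  0.12  ]
[298 232  36  53 764] [319.91753927 262.44371728] [0.6664 0.1668 0.12  ]
[376 241  16  22 269] [383.28996283 251.20817844] [0.586  0.2967 0.12  ]
[307 359  38  21 460] [325.32608696 369.29130435] [0.931  0.2331 0.12  ]
top 0 [nan nan] [nan nan nan] [nan nan nan]
scene 2 [272.5 197. ] [ 0.46558699 -0.00282622  0.129     ] [0.47835644 0.00092979 0.138     ]<stdin>:9: RuntimeWarning: Mean of empty slice.
  ret = um.true_divide(
```

step_arm(rows=[[[1.3,-4.8,0,0,0,0,10],[1.3,-4.8,0,0,0,0,10],[0.5,-2,0,0,0,0,10],[0,0,0,0,0,0,10],[0,0,0,0,0,0,10]]])

```text
time: 20.68
tool_pos: [0.4181, 0.1868, 0.0997]
orientation: [0.991, 0.133, 0.001, 0.006]
ft_force: [16.1, -46.2, 8.8]
gripper_width: 0.0232
grip_force: 25.0
```

```bash
python3 - <<'E'
from h import *
c=cam("scene"); t=cam("top")
print(proj(c,[.4138,.2035,.12]),proj(c,[.4185,.186,.12]))
b=t["image"][207:222,280:300]; 
for n,cc,bb in(("t",t,(282,207,298,222)),("s",c,(264,190,282,204))):
    x0,y0,x1,y1=bb; h=cv2.cvtColor(cc["image"],cv2.COLOR_BGR2HSV)[y0:y1,x0:x1]
    print(n); print(h[...,1]); print(h[...,2])
E
```

```text
[354.03697213 202.87295906] [347.07983105 202.68033148]
t
[[ 12  21  31  11  10  20  11  10  11  11  10  25  26  23  27  29]
 [ 14  21  10  20  11  10  20  20  30  28  29  27  27  25  26  27]
 [ 30  21  10  11  24  25  27  26  28  25  26  26  24  26  27  25]
 [ 28  29  27  27  25  26  25  25  26  25  27  25  27  24  24  25]
 [ 25  26  24  24  24  25  25  25  25  28  26  26  26  23  24  25]
 [ 24  25  25  25  25  26  27  27  26  29  28  25  25  23  25  26]
 [ 25  25  24  25  25  27  51 121  94  33  25  25  25  25  25  25]
 [ 26  26  25  25  24  36 158 183 174  84  35  27  25  24  24  25]
 [ 28  25  24  27  25  45 164 187 188  84  30  26  24  25  25  26]
 [ 28  27  24  26  26  29 111 189 139  40  25  28  25  23  25  23]
 [ 25  27  26  24  25  25  29  38  36  27  26  27  25  25  26  26]
 [ 28  27  24  26  27  25  25  25  26  24  27  25  25  25  26  25]
 [ 25  26  24  26  25  26  25  26  26  25  26  25  27  28  28  27]
 [ 38  28  25  25  25  25  25  26  26  28  29  31  28  28  26  21]
 [ 76  32  27  26  25  27  28  27  27  31  30  26  16   9  10  10]]
[[ 21  24  25  24  25  25  24  25  2
[... 2373 characters left out ...]
203 203 203 203 202 202]
 [198 202 204 204 204 201 197 197 203 203 201 201 203 204 203 203 202 202]
 [205 205 205 205 202 192 176 178 195 197 187 193 201 203 203 201 192 194]
 [205 205 206 205 200 182 158 158 174 174 168 187 200 203 204 198 181 182]
 [205 204 205 204 199 183 168 161 158 154 160 187 200 203 203 196 174 172]
 [203 203 203 203 200 191 187 184 179 177 178 192 201 203 202 190 175 169]
 [188 192 192 192 191 189 188 188 187 187 187 191 194 194 193 182 168 164]
 [145 148 150 149 149 148 149 149 150 154 157 158 160 160 158 148 139 141]
 [113 116 116 115 115 116 115 115 116 120 121 122 124 122 121 115 105 108]
 [110 111 111 110 112 112 111 111 111 111 110 111 113 111 110 106  96  90]]
```

step_arm(rows=[[[1,-3,0,0,0,0,10],[1,-3,0,0,0,0,10],[0,0,0,0,0,0,10]]])

```text
time: 21.15
tool_pos: [0.4186, 0.1856, 0.0998]
orientation: [0.991, 0.131, -0.0, 0.001]
ft_force: [2.2, -13.3, 7.7]
gripper_width: 0.0215
grip_force: 25.0
```

```bash
python3 - <<'E'
from h import *
import pickle
C=pickle.load(open("c0.pkl","rb"))
t=cam("top"); c=cam("scene"); e=np.array([-.261,.9654])
for z in(.125,.129,.138):
    a=onz(t,289.6,214.7,z); b=onz(c,272.7,197.1,z); print(z,a.round(4),b.round(4))
w=onz(t,289.6,214.7,.13)[:2]
for n,p in(("bar0",[.4403,.1063]),("barnow",manip.get_state()["tool_pos"][:2])): print(n,(np.array(p)-w)@e)
# button tri
o1,d1=ray(t,289.6,214.7);o2,d2=ray(c,272.7,197.1); k=np.linalg.lstsq(np.c_[d1,-d2],o2-o1,rcond=None)[0]; print(o1+k[0]*d1,o2+k[1]*d2)
# reference height: window before, both views dark blob
for n,b in(("top",(282,207,298,222)),("scene",(264,190,282,204))):
    x0,y0,x1,y1=b; print(n); print(cv2.cvtColor(C[n]["image"],cv2.COLOR_BGR2GRAY)[y0:y1,x0:x1])
E
```

```text
0.125 [ 0.4707 -0.0045  0.125 ] [ 0.4602 -0.0039  0.125 ]
0.129 [ 0.4703 -0.0044  0.129 ] [ 0.4659 -0.0022  0.129 ]
0.138 [ 0.4695 -0.0041  0.138 ] [0.4786 0.0016 0.138 ]
bar0 0.11463647286331548
barnow 0.19684684724469764
[ 0.47008792 -0.0043091   0.13156786] [ 0.4692865  -0.00119416  0.13140751]
top
[[ 19  23  24  24  23  23  23  23  23  22  23  49  83  85 151 159]
 [ 17  23  23  24  23  23  23  23  72  77 152 160 165 164 179 180]
 [ 15  23  23  23  81  78 153 159 164 164 178 180 178 179 181 181]
 [ 76  84 153 160 166 164 180 182 183 182 182 181 182 184 185 187]
 [162 166 181 183 182 182 184 184 185 147 159 185 188 188 188 188]
 [178 183 183 183 182 146 168 146 157 143 131 183 188 186 186 184]
 [177 185 183 183 183 152 152 142 146 147  86 176 184 184 184 184]
 [160 183 183 182 182 164 148 145 145 145  68 153 181 185 186 186]
 [131 181 183 182 182 156 145 145 145 144 127 126 181 187 188 188]
 [122 182 184 182 183 175 147 141 142 142 143 121 182 187 187 186]
 [ 84 179 185 182 183 181 154 150 159 161 173 171 185 186 186 186]
 [126 161 183 184 182 182 177 177 178 178 183 184 186 186 18
[... 565 characters left out ...]
187 186 185 185 181 179]
 [193 195 197 197 196 193 190 187 187 186 187 192 194 196 195 193 186 179]
 [200 200 200 200 198 185 168 156 154 155 163 184 195 197 198 194 180 174]
 [200 200 200 200 195 177 151 136 134 133 144 179 194 198 198 193 172 166]
 [200 200 200 199 195 178 165 162 163 160 159 182 195 199 199 189 167 161]
 [197 198 198 198 196 186 184 186 185 185 182 190 197 199 197 186 170 164]
 [184 186 186 187 186 184 184 185 186 186 186 188 190 190 187 178 165 163]
 [141 143 144 145 144 145 144 145 147 151 154 154 154 155 154 145 135 140]
 [110 112 111 113 112 112 112 112 113 115 118 119 118 119 118 113 104 105]
 [107 107 107 106 108 108 106 108 108 106 108 108 107 109 107 103  95  90]]
```

Bar-to-window distance is now 197 mm against 195 mm expected at lock, so the handle started about 18 mm out and is now at its stop with the yellow button in the window. A gentle push back will test the lock.

step_arm(rows=[[[1,-3,0,0,0,0,10],[1,-3,0,0,0,0,10],[0,0,0,0,0,0,10]]])

```text
time: 21.62
tool_pos: [0.4197, 0.1815, 0.0997]
orientation: [0.991, 0.13, -0.001, -0.0]
ft_force: [-3.3, 0.7, 6.9]
gripper_width: 0.0212
grip_force: 25.0
```

step_arm(rows=[[[0.5,-2,0,0,0,0,10],[0.5,-2,0,0,0,0,10],[0,0,0,0,0,0,10],[0,0,0,0,0,0,10]]])

```text
time: 22.12
tool_pos: [0.4201, 0.1801, 0.0996]
orientation: [0.992, 0.129, -0.001, -0.002]
ft_force: [-9.6, 17.9, 3.6]
gripper_width: 0.0215
grip_force: 25.0
```

The handle resists with 18 N after about 5 mm of play, so it is locked. Releasing and rising.

step_arm(rows=[[[-1,3,0,0,0,0,10],[0,0,0,0,0,0,35],[0,0,0,0,0,0,52],[0,0,0,0,0,0,52],[0,0,0,0,0,0,52],[0,0,15,0,0,0,52],[0,0,25,0,0,0,52],[0,0,35,0,0,0,52],[0,0,40,0,0,0,52],[-30,20,10,0,0,0,52],[-40,40,0,0,0,0,52],[-30,40,0,0,0,0,52],[-10,40,0,0,0,0,52],[0,40,0,0,0,0,52],[0,20,0,0,0,0,52],[0,0,0,0,0,0,52]]])

```text
time: 24.12
tool_pos: [0.3104, 0.3809, 0.2249]
orientation: [0.991, 0.131, 0.0, 0.0]
ft_force: [0.2, -0.8, -0.2]
gripper_width: 0.048
grip_force: 0.0
```

```bash
python3 - <<'E'
from h import *
s=manip.get_state(); print(s["time"],s["tool_pos"],s["ft_force"])
c=cam("scene"); cv2.imwrite("pics/h.png",cv2.resize(c["image"][115:325,60:445],(795,434),interpolation=cv2.INTER_CUBIC))
E
```

```text
24.125 [0.31036423 0.38089132 0.22488967] [ 0.15780028 -0.84060218 -0.21645933]
```

View pics/h.png

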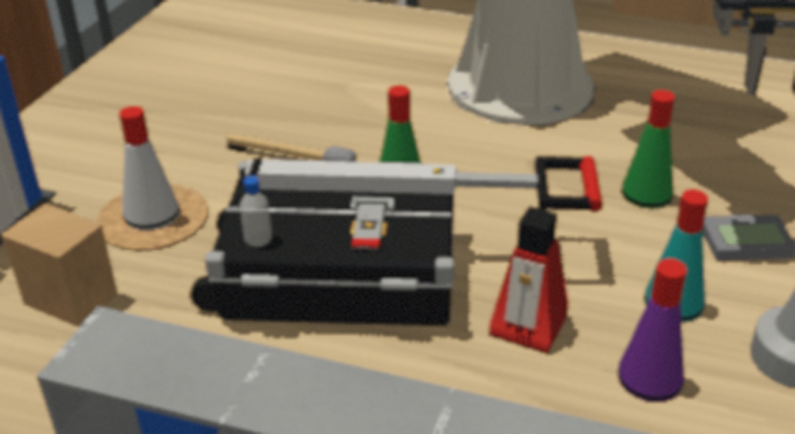

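```bash
python3 - <<'E'
from h import *
import pickle
C=pickle.load(open("c0.pkl","rb")); e=np.array([-.261,.9654])
def bar(c,b):
    h=cv2.cvtColor(c["image"],cv2.COLOR_BGR2HSV); m=(((h[...,0]<6)|(h[...,0]>174))&(h[...,1]>170)&(h[...,2]>70))
    x0,y0,x1,y1=b; q=np.argwhere(m[y0:y1,x0:x1]).mean(0)[::-1]+[x0,y0]; return onz(c,*q,.12)[:2]
c=cam("scene"); print((bar(c,(338,185,356,220))-bar(C["scene"],(305,183,326,216)))@e)
t=cam("top")
P={}
for n,cc,bb in(("t",t,(282,207,298,222)),("s",c,(264,190,282,204))):
    x0,y0,x1,y1=bb; d=cv2.cvtColor(cc["image"],cv2.COLOR_BGR2HSV)[y0:y1,x0:x1,1].astype(float)-cv2.cvtColor(C[n=="t" and "top" or "scene"]["image"],cv2.COLOR_BGR2HSV)[y0:y1,x0:x1,1]
    w=np.where(d>15,d,0); yy,xx=np.indices(w.shape); P[n]=((w*xx).sum()/w.sum()+x0,(w*yy).sum()/w.sum()+y0); print(n,P[n],int((w>0).sum()))
o1,d1=ray(t,*P["t"]);o2,d2=ray(c,*P["s"]); k=np.linalg.lstsq(np.c_[d1,-d2],o2-o1,rcond=None)[0]; print(o1+k[0]*d1,o2+k[1]*d2)
E
```

```text
0.07752840491651426
t (np.float64(290.98209718670074), np.float64(214.30754475703324)) 17
s (np.float64(271.046408839779), np.float64(197.1524861878453)) 18
[ 0.47115138 -0.0077868   0.1313149 ] [ 0.47050666 -0.00529901  0.13117727]
```

```bash
python3 -c "
from h import *
print(manip.hand_in())"
```

```text
the job is handed in; nothing more can be done
None
```

I stood the straight mute on the cork mat, pressed the hasp flat over its staple, pulled the handle out until it locked, let go and handed the job in; the lock I judged from the handle resisting 18 N of push-back and the yellow button showing in the window, not from a direct reading.

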